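# Stand a toy wagon wall up for the 3D scanner

## Task

Stand the loose wooden wagon wall upright on one of its short thin edges on the scan plate, on the side of the low stop rail away from the scanner, with its broad face flush against the rail and centred along it; set it down gently and let go. Then squeeze the scanner's trigger all the way in and release it, leaving the wall standing there and the other things on the bench where they are.

Things in the scene. Friction and masses are not known exactly. Their poses are not given: they have to be found in the camera images.
- wall: Loose side wall of a toy circus wagon: a flat pale wood slab 120 (its x) x 56 (its y) x 22 (its z) mm, about 0.12 kg, lying flat on the bench at the start. Origin at the centre of its underside broad face; z is the face normal. Both faces and both ends are alike, so any short edge and any face will do.
- wall_mid (a point): The centre of the wagon wall's volume, 11 mm above its origin along its z. Axes as the wall's.
- station: Fixed scan station. Origin at bench height, below the middle of the stop rail's contact face; x points from rail to scanner, y along the rail, z up. Its aluminium plate spans x -60 to 210, y -60 to 60 mm, 6 mm thick: the wall stands on it (z = 6 mm). Steel stop rail: y -45 to 45, x 0 to 12 mm, 15 mm high above the plate; the wall goes against its x = 0 face, on the -x side.
- lens (a point): Middle of the front of the 3D scanner, 101 mm above the bench; axes as the station's, it looks to -x. The scanner is pistol-shaped, clamped on its side on a post: its body reaches 115 mm back from here, 30 mm to either side in y and 28 mm up and down; its grip sticks out level to -y.
- grip (a point): Point on the centre line of the scanner's fixed black grip, beside the middle of the trigger; axes as the station's. The grip is a level bar 28 mm thick (station x) and 30 mm high (z), 100 mm above the bench, running along station y from the scanner body to 70 mm beyond this point, free above and below.
- trigger_pad (a point): Middle of the front (lens side) surface of the steel trigger, a bar 65 mm long, 10 mm thick and 22 mm high, in front of (station -x of) the grip, at the same height as the grip's centre line. It turns with the trigger. At rest, trigger and grip together are about 52 mm thick here, squeezed 41 mm.
- trigger (a joint): Trigger angle in rad: 0 released, 0.25 fully squeezed against its stop. Vertical hinge close to the scanner body; a spring returns it; about 9 N at the pad to squeeze fully.
- seal: Bystander: tin circus seal with a ball on its nose, on a drum 68 mm across, 138 mm high. Origin at the underside's centre.
- gauge: Bystander: steel feeler gauge fan, about 95 x 90 mm, 12 mm high. Origin under the middle of its case.
- solderbit: Bystander: copper soldering bit on a rod with wooden handle, 262 mm long along its x, 26 mm high. Origin on the bench under its middle.
- jar: Bystander: glass jar of marbles with a steel lid, 72 mm across, 102 mm high. Origin at the underside's centre.
- hammer: Bystander: small hammer lying along its x. Origin under its middle.
- wheel: Bystander: wooden toy wheel lying flat, 80 mm across, 22 mm high. Origin at the underside's centre.
Mind the look-alikes: they are no part of the job. Leave any yellow look-alike of the wall alone.

How it is judged:
By the outcome, as a careful person would: the job done as asked, in the order asked, and still so for the second after the job is handed in, with the robot touching nothing.
It also fails if it takes over 70 s, if anything falls off the work surface, if the arm or the gripper's body presses on something with over 40 N, if the wrist force passes 120 N, or if a joint passes its speed limit or range.

## Robot

A 7-joint arm with a two-finger parallel gripper is mounted at the origin on the work surface. World frame = base frame: x ahead of the robot, y to its left, z up, the work surface at z = 0. Lengths are in m, angles in rad, forces in N, time in s.
With the tool pointing down it reaches from about 0.425 to 0.825 m from the base axis. Payload 3.6 kg.
Tool frame: the origin (TCP) lies at the very end of the fingers, on their centre line; the grasp point (between the pads) lies 19 mm behind it (grasp_offset is the z of the grasp point in the tool frame, in m); z points along the fingers, y is the direction in which the jaws open and shut (so a half turn about z gives the same grasp; the last joint's range is limited). The gripper opens to 93 mm and grips with 3 to 60 N. Pads are 15 mm wide; open, the fingers measure 128 mm over their backs; the gripper's body (75 mm by 188 mm) begins 65 mm behind the grasp point.
Start: joints at [1.228, 0.615, -0.013, 1.423, 0.008, 1.103, -0.04], TCP at [0.202, -0.618, 0.219] pointing down, gripper open.
Joint ranges: [-3.12, 3.12], [-0.3, 2.06], [-1.34, 1.32], [0.26, 2.42], [-1.36, 4.5], [0.01, 1.98], [-2.84, 2.84]. Speed limits (rad/s): [2.79, 2.79, 3.14, 3.14, 3.14, 3.14, 3.14].

## Interface

Orientations are given as a rotation vector (axis times angle).
In Python, from cell import state, read_camera, camera_params, close_job, grasp_offset gives the robot as it stands.
- The arm moves only by the tool step_arm, never from a script. Its argument "commands" is a list of rows, each an object of numbers: "jaw": the closure, from -1 (fully open) to 1 (shut), so that 0 is half open; "x", "y", "z": the shift along the tool's x, y, z in m; "ax", "ay", "az": the turn, a rotation vector about the tool's x, y, z in rad. In form: [{"jaw": .., "x": .., "y": .., "z": .., "ax": .., "ay": .., "az": ..}, ...]. A call has 1 to 8 rows; each row is the pose to reach, as a shift and turn from the pose commanded when the call began, along the tool's axes at that moment; what a row does not reach only later rows make up. A row lasts 1/12 s, in which the tool goes at most 41.7 mm and 7.16 degrees, less where a joint would pass 70% of its speed; a pose out of reach is approached as far as the arm can. A call with a gripper value outside its range is refused whole. The fingers move at their own pace and stop on an object; "grip_force" is the grip in N (left out, the last holds). Time passes only in rows, so rows that repeat a pose let the fingers close. It gives the time, the measured TCP pose, the force and the opening at its end, in the units of the state.
- state(): the state, without advancing time (a new reading comes with each control period).
- read_camera(name): name is "side" or "top" or "wrist"; returns the picture (480x640x3 uint8, red, green, blue); there is no depth.
- camera_params(name): a dict with "fx", "fy", "cx", "cy" (pixels), "world_from_camera" (4x4, takes a point from camera to world coordinates). Camera axes: x right, y up, looking along -z (the intrinsics and any distortion apply to the point x, -y, -z); pixel columns grow to the right and rows downward; lengths in m; the calibration is good to about 2 mm. A picture is of the moment at which its call begins: read the wrist's pose just before it. camera_params takes no time and is no camera call; for the wrist camera it gives the pose at the moment of the call.
- close_job(): hands the job in, once; it reports no verdict.
The state is a dict: "time": time; "joint_pos": joint angles; "joint_velocities": joint speeds; "joint_efforts": joint torques, N m; "tool_pos": TCP position; "ee_rot": TCP orientation; "wrist_force": force on the tool from outside, world axes, zero at the start; "wrist_torque": the same for the moment, N m; "gripper_width": finger opening in m.
Only numpy, scipy, OpenCV 4.12 (cv2) and the standard library are available. Lean on these libraries where they do the work, as an engineer would, in place of code of your own. Each camera call takes 0.05 s, during which the arm holds its last target. There are 200 camera calls.

## Working session

There is one attempt and no reset: what is moved stays moved. The work goes in short steps, Python scripts to look and compute and a tool call to move; the robot and the scene stay as the last step left them, time stands still between calls to the robot, and variables do not carry over. Pictures are saved under pics/ and viewed, about 8 in all and at most 12, crops included, and the job is handed in when it is done.

Besides the shell and the picture viewer there is one more tool, called after ">>>" as name(argument=value, ...), one argument or row to a line, values as JSON. step_arm: Moves the arm, as the interface text tells. Its arguments: {"type":"object","properties":{"commands":{"type":"array"},"grip_force":{"type":"number"}},"required":["commands"]}

```bash
mkdir -p pics; ls
python3 - <<'E'
from cell import *
import cv2
print(state()); print(grasp_offset)
for n in("top","side"):
    im=read_camera(n); cv2.imwrite(f"pics/{n}0.png",im[:,:,::-1]); print(n,camera_params(n))
print(camera_params("wrist"))
E
```

```text
pics
{'time': 0.0, 'joint_pos': array([ 1.22849025,  0.61588806, -0.01264736,  1.42487475,  0.00811661,
        1.10339365, -0.04041061]), 'joint_velocities': array([ 0.00018869,  0.00025669, -0.0014128 ,  0.0012464 ,  0.0011632 ,
       -0.00056967,  0.00105946]), 'joint_efforts': array([-2.07628009e-04, -4.58936548e+01,  2.08834237e-01, -1.65743351e+01,
       -6.11498393e-02,  2.04687071e-02,  2.21700629e-04]), 'tool_pos': array([ 0.20165642, -0.61710495,  0.21750931]), 'ee_rot': array([-3.10004068e+00, -4.93755927e-01,  6.70577903e-04]), 'wrist_force': array([ 0.50743556, -0.36360493,  1.33137713]), 'wrist_torque': array([ 0.02054051, -0.014097  ,  0.03579027]), 'gripper_width': 0.09313254069370287}
-0.0188
top {'fx': 537.1044457085828, 'fy': 537.1044457085828, 'cx': 323.8751430312263, 'cy': 241.59673761208438, 'world_from_camera': array([[-0.00281756,  0.97988481, -0.19954403,  0.32149459],
       [-0.99997456, -0.00406849, -0.00585919, -0.02477613],
       [-0.00655317,  0.19952244,  0.97987134,  1.36005539],
       [ 0.        ,  0.        ,  0.        ,  1.        ]])}
side {'fx': 469.7643595114195, 'fy': 469.7643595114195, 'cx': 319.81023672081994, 'cy': 236.91484673194068, 'world_from_camera': array([[-0.98699536,  0.09065952, -0.13274412,  0.42523019],
       [-0.16064552, -0.52670595,  0.83472982,  0.93555067],
       [ 0.00575908,  0.84519921,  0.53442037,  0.71796187],
       [ 0.        ,  0.        ,  0.        ,  1.        ]])}
{'fx': 374.4919047935766, 'fy': 374.4919047935766, 'cx': 323.1095100857294, 'cy': 244.05178404496397, 'world_from_camera': array([[ 0.31037043,  0.91117346,  0.27098548,  0.27826129],
       [-0.950613  ,  0.2981712 ,  0.0861909 , -0.5926992 ],
       [-0.00226521, -0.28435343,  0.95871685,  0.3829717 ],
       [ 0.        ,  0.        ,  0.        ,  1.        ]])}
```

View pics/top0.png

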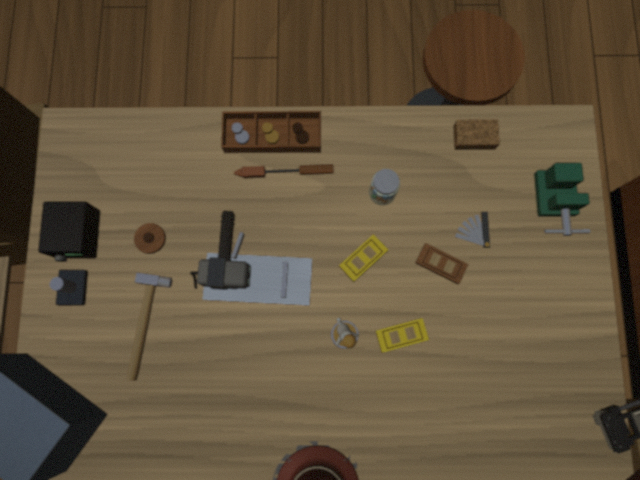

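View pics/side0.png

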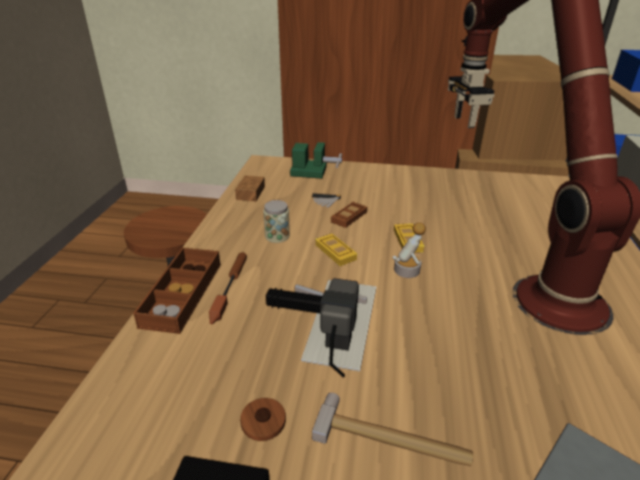

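```bash
cat > h.py <<'E'
import numpy as np, cv2
from cell import *
def ray(cp,u,v):
    T=cp["world_from_camera"]; d=T[:3,:3]@np.array([(u-cp["cx"])/cp["fx"],-(v-cp["cy"])/cp["fy"],-1]); return T[:3,3],d
def at(cp,u,v,z):
    o,d=ray(cp,u,v); return o+d*(z-o[2])/d[2]
def px(cp,P):
    T=cp["world_from_camera"]; p=T[:3,:3].T@(np.asarray(P,float)-T[:3,3]); return np.array([cp["cx"]+cp["fx"]*p[0]/-p[2],cp["cy"]+cp["fy"]*p[1]/p[2]])
E
python3 - <<'E'
import cv2
t=cv2.imread("pics/top0.png"); 
c=cv2.resize(t[200:320,180:480],(0,0),fx=2.66,fy=2.66,interpolation=cv2.INTER_CUBIC)
c=cv2.convertScaleAbs(c,alpha=1.6); cv2.imwrite("pics/c1.png",c)
E
```

```text
(no output)
```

View pics/c1.png

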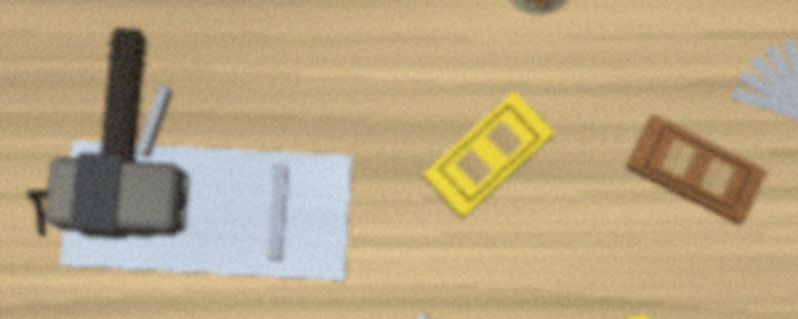

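Run:
```python
from h import *
cp=camera_params("top")
f=lambda p,z:at(cp,180+p[0]/2.66,200+p[1]/2.66,z)[:2].round(4)
for n,z,ps in[("plate",.006,[(352,156),(344,279),(60,264),(72,142)]),("wall",.022,[(655,115),(766,172),(741,223),(628,166)]),("railtop right edge",.021,[(288,165),(281,262)]),("grip end/top",.115,[(113,29),(143,29),(133,160),(104,160)]),("trig",.111,[(168,90),(147,153)]),("lens",.129,[(182,165),(180,232)])]:
    P=np.array([f(p,z) for p in ps]); print(n,P.tolist(),P.mean(0))
for p in [(455,121),(498,121),(498,147),(455,147)]: print("cork",at(cp,*p,.03)[:2])
```

```text
plate [[0.5529, 0.013], [0.4351, 0.0203], [0.4502, 0.2896], [0.5676, 0.283]] [0.50145  0.151475]
wall [[0.5887, -0.2765], [0.5333, -0.3791], [0.4849, -0.353], [0.5395, -0.249]] [ 0.5366 -0.3144]
railtop right edge [[0.5419, 0.0733], [0.4499, 0.0789]] [0.4959 0.0761]
grip end/top [[0.6511, 0.2255], [0.651, 0.1984], [0.5314, 0.2036], [0.5315, 0.2293]] [0.59125 0.2142 ]
trig [[0.5955, 0.175], [0.5384, 0.1921]] [0.56695 0.18355]
lens [[0.5245, 0.158], [0.4658, 0.1583]] [0.49515 0.15815]
cork [ 0.91628279 -0.36440827]
cork [ 0.91562971 -0.47783364]
cork [ 0.8429383  -0.47293556]
cork [ 0.84354442 -0.36066511]
```

>>> step_arm(
  commands=[
    {"x": 0.04,"y": -0.018,"az": -0.1},
    {"x": 0.08,"y": -0.036,"az": -0.2},
    {"x": 0.12,"y": -0.054,"az": -0.3},
    {"x": 0.16,"y": -0.071,"az": -0.4},
    {"x": 0.195,"y": -0.087,"az": -0.5},
    {"x": 0.23,"y": -0.103,"az": -0.6},
    {"x": 0.265,"y": -0.118,"az": -0.7},
    {"x": 0.3,"y": -0.134,"az": -0.763},
  ],
)

```text
schema error: expected keys jaw, x, y, z, ax, ay, az
```

```bash
cat >> h.py <<'E'
from scipy.spatial.transform import Rotation as R
def info(): 
    s=state(); print("t%.2f"%s["time"],"q",s["joint_pos"].round(2),"p",s["tool_pos"].round(4),"F",s["wrist_force"].round(1),"w %.4f"%s["gripper_width"]); print(R.from_rotvec(s["ee_rot"]).as_matrix().round(3).tolist()); return s
def target(yaw,tilt):
    "tool x azimuth yaw deg, tilt deg about tool y: >0 tool z leans to +tool x"
    a=np.radians(yaw);x=np.array([np.cos(a),np.sin(a),0]);z=np.array([0,0,-1.]);y=np.cross(z,x)
    return R.from_matrix(np.c_[x,y,z])*R.from_rotvec([0,np.radians(tilt),0])
def rel(p,Rt,grasp=False):
    "shift and turn in tool axes from the measured pose to TCP p (or grasp point p)"
    s=state();R0=R.from_rotvec(s["ee_rot"]);p=np.array(p,float)
    if grasp: p=p+Rt.apply([0,0,.0188])
    d=R0.inv().apply(p-s["tool_pos"]);r=(R0.inv()*Rt).as_rotvec()
    print("TCP",p.round(4),"shift",d.round(4),"turn",r.round(4),"rows",max(np.linalg.norm(d)/.0417,np.linalg.norm(r)/.125).round(1))
E
python3 - <<'E'
from h import *
info(); rel([.5366,-.3144,.2],target(61.7,0))
E
```

```text
t0.10 q [ 1.23  0.62 -0.01  1.42  0.01  1.1  -0.04] p [ 0.2017 -0.6172  0.2176] F [0.3 0.2 1. ] w 0.0925
[[0.951, 0.311, -0.001], [0.311, -0.951, 0.002], [-0.0, -0.002, -1.0]]
TCP [ 0.5366 -0.3144  0.2   ] shift [ 0.4124 -0.1837  0.018 ] turn [-0.0022 -0.0008 -0.761 ] rows 10.8
```

>>> step_arm(
  commands=[
    {"jaw": -1,"x": 0.24,"y": -0.107,"z": 0,"ax": 0,"ay": 0,"az": -0.4},
    {"jaw": -1,"x": 0.24,"y": -0.107,"z": 0,"ax": 0,"ay": 0,"az": -0.4},
    {"jaw": -1,"x": 0.24,"y": -0.107,"z": 0,"ax": 0,"ay": 0,"az": -0.4},
    {"jaw": -1,"x": 0.412,"y": -0.184,"z": 0,"ax": 0,"ay": 0,"az": -0.76},
    {"jaw": -1,"x": 0.412,"y": -0.184,"z": 0,"ax": 0,"ay": 0,"az": -0.76},
    {"jaw": -1,"x": 0.412,"y": -0.184,"z": 0,"ax": 0,"ay": 0,"az": -0.76},
    {"jaw": -1,"x": 0.412,"y": -0.184,"z": 0,"ax": 0,"ay": 0,"az": -0.76},
    {"jaw": -1,"x": 0.412,"y": -0.184,"z": 0,"ax": 0,"ay": 0,"az": -0.76},
  ],
)

```text
time: 0.77
tool_pos: [0.4498, -0.3925, 0.2183]
ee_rot: [-2.697, -1.609, 0.0]
wrist_force: [0.7, -0.5, 0.6]
gripper_width: 0.0929
```

>>> step_arm(
  commands=[
    {"jaw": -1,"x": 0.08,"y": 0.02,"z": 0,"ax": 0,"ay": 0,"az": 0},
    {"jaw": -1,"x": 0.08,"y": 0.02,"z": 0,"ax": 0,"ay": 0,"az": 0},
    {"jaw": -1,"x": 0.08,"y": 0.02,"z": 0,"ax": 0,"ay": 0,"az": 0},
  ],
)

```text
time: 1.02
tool_pos: [0.5122, -0.3217, 0.2185]
ee_rot: [-2.681, -1.629, -0.014]
wrist_force: [1.6, 2.1, 0.2]
gripper_width: 0.0931
```

Run:
```python
from h import *
info(); rel([.5366,-.3144,.2],target(61.7,0))
```

```text
t1.02 q [ 0.68  0.55 -0.25  1.56  0.14  1.05 -0.08] p [ 0.5122 -0.3217  0.2185] F [1.6 2.1 0.2] w 0.0931
[[0.46, 0.888, 0.006], [0.888, -0.461, 0.008], [0.01, 0.001, -1.0]]
TCP [ 0.5366 -0.3144  0.2   ] shift [0.0175 0.0183 0.0187] turn [ 0.001  -0.0099  0.0154] rows 0.8
```

Run:
```python
from h import *
cp=camera_params("wrist"); im=read_camera("wrist"); np.save("w1.npy",cp)
cv2.imwrite("pics/w1.png",im[:,:,::-1])
g=cv2.convertScaleAbs(im[:,:,::-1],alpha=1.6)
cv2.imwrite("pics/w1b.png",g)
c=np.array([.5366,-.3144]);a=np.array([.474,.88]);b=np.array([a[1],-a[0]])
print([px(cp,[*(c+i*.06*a+j*.028*b),.022]).round(0).tolist() for i,j in((1,1),(1,-1),(-1,-1),(-1,1))])
```

```text
[[373.0, 138.0], [313.0, 137.0], [312.0, 260.0], [367.0, 260.0]]
```

View pics/w1b.png

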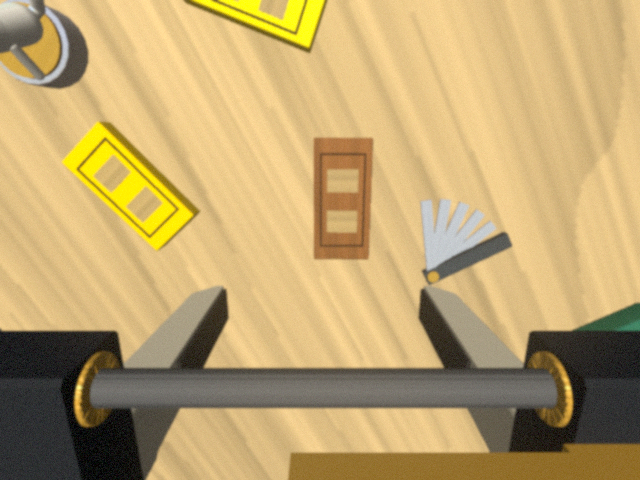

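Run:
```python
from h import *
rel([.5397,-.3103,.09],target(61.7,-40))
```

```text
TCP [ 0.5397 -0.3103  0.09  ] shift [0.0282 0.0199 0.1284] turn [ 0.0033 -0.7028  0.0101] rows 5.6
```

>>> step_arm(
  commands=[
    {"jaw": -1,"x": 0.014,"y": 0.01,"z": 0.06,"ax": 0,"ay": -0.35,"az": 0},
    {"jaw": -1,"x": 0.014,"y": 0.01,"z": 0.06,"ax": 0,"ay": -0.35,"az": 0},
    {"jaw": -1,"x": 0.028,"y": 0.02,"z": 0.128,"ax": 0,"ay": -0.703,"az": 0.01},
    {"jaw": -1,"x": 0.028,"y": 0.02,"z": 0.128,"ax": 0,"ay": -0.703,"az": 0.01},
    {"jaw": -1,"x": 0.028,"y": 0.02,"z": 0.128,"ax": 0,"ay": -0.703,"az": 0.01},
    {"jaw": -1,"x": 0.028,"y": 0.02,"z": 0.128,"ax": 0,"ay": -0.703,"az": 0.01},
    {"jaw": -1,"x": 0.028,"y": 0.02,"z": 0.128,"ax": 0,"ay": -0.703,"az": 0.01},
    {"jaw": -1,"x": 0.028,"y": 0.02,"z": 0.128,"ax": 0,"ay": -0.703,"az": 0.01},
  ],
)

```text
time: 1.73
tool_pos: [0.5352, -0.3179, 0.0897]
ee_rot: [2.289, 1.353, -0.839]
wrist_force: [0.4, -0.8, 0.0]
gripper_width: 0.093
```

Run:
```python
from h import *
info(); rel([.5397,-.3103,.009],target(61.7,-40))
```

```text
t1.73 q [ 0.09  0.85  0.16  1.61  0.65  1.02 -0.74] p [ 0.5352 -0.3179  0.0897] F [ 0.4 -0.8  0. ] w 0.0930
[[0.368, 0.876, -0.311], [0.668, -0.482, -0.567], [-0.647, 0.001, -0.763]]
TCP [ 0.5397 -0.3103  0.009 ] shift [0.059  0.0002 0.0559] turn [-0.005   0.0051 -0.0077] rows 1.9
```

>>> step_arm(
  commands=[
    {"jaw": -1,"x": 0.03,"y": 0,"z": 0.028,"ax": 0,"ay": 0,"az": 0},
    {"jaw": -1,"x": 0.03,"y": 0,"z": 0.028,"ax": 0,"ay": 0,"az": 0},
    {"jaw": -1,"x": 0.03,"y": 0,"z": 0.028,"ax": 0,"ay": 0,"az": 0},
    {"jaw": -1,"x": 0.03,"y": 0,"z": 0.028,"ax": 0,"ay": 0,"az": 0},
  ],
)

```text
time: 2.07
tool_pos: [0.5372, -0.3169, 0.0525]
ee_rot: [2.292, 1.344, -0.837]
wrist_force: [-0.2, -0.8, 1.2]
gripper_width: 0.093
```

Run:
```python
from h import *
info(); rel([.5397,-.3103,.009],target(61.7,-40))
```

```text
t2.07 q [ 0.08  0.91  0.17  1.62  0.66  0.97 -0.79] p [ 0.5372 -0.3169  0.0525] F [-0.2 -0.8  1.2] w 0.0930
[[0.374, 0.874, -0.311], [0.664, -0.486, -0.567], [-0.647, 0.006, -0.763]]
TCP [ 0.5397 -0.3103  0.009 ] shift [ 0.0335 -0.0012  0.0287] turn [-0.0045  0.0053 -0.0147] rows 1.1
```

>>> step_arm(
  commands=[
    {"jaw": -1,"x": 0.017,"y": -0.001,"z": 0.014,"ax": 0,"ay": 0,"az": -0.015},
    {"jaw": -1,"x": 0.034,"y": -0.001,"z": 0.028,"ax": 0,"ay": 0,"az": -0.015},
    {"jaw": -1,"x": 0.034,"y": -0.001,"z": 0.028,"ax": 0,"ay": 0,"az": -0.015},
    {"jaw": -1,"x": 0.034,"y": -0.001,"z": 0.028,"ax": 0,"ay": 0,"az": -0.015},
    {"jaw": -1,"x": 0.034,"y": -0.001,"z": 0.028,"ax": 0,"ay": 0,"az": -0.015},
  ],
)

```text
time: 2.48
tool_pos: [0.5415, -0.3081, 0.0093]
ee_rot: [2.283, 1.365, -0.839]
wrist_force: [-0.3, 0.1, 0.0]
gripper_width: 0.0931
```

Run:
```python
from h import *
info(); rel([.5397,-.3103,.009],target(61.7,-40))
cp=camera_params("wrist"); im=read_camera("wrist")
cv2.imwrite("pics/w2.png",cv2.convertScaleAbs(im[:,:,::-1],alpha=1.6))
```

```text
t2.48 q [ 0.07  0.98  0.17  1.61  0.67  0.93 -0.83] p [ 0.5415 -0.3081  0.0093] F [-0.3  0.1  0. ] w 0.0931
[[0.36, 0.88, -0.309], [0.673, -0.474, -0.568], [-0.646, -0.003, -0.763]]
TCP [ 0.5397 -0.3103  0.009 ] shift [-0.002  -0.0006  0.002 ] turn [-0.0024  0.0046  0.0016] rows 0.1
```

View pics/w2.png

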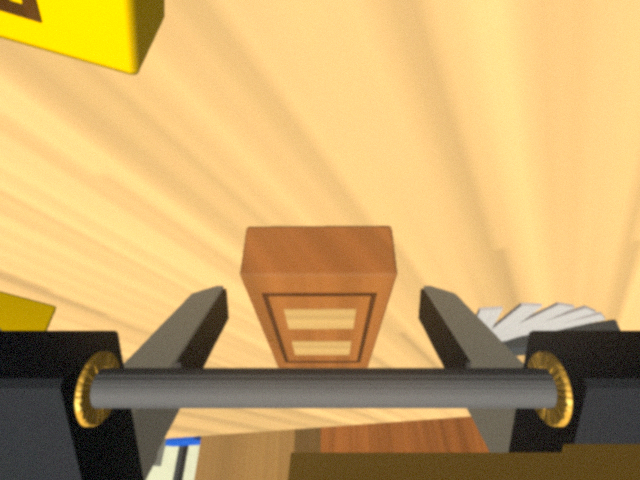

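>>> step_arm(
  commands=[
    {"jaw": 1,"x": 0,"y": 0,"z": 0,"ax": 0,"ay": 0,"az": 0},
    {"jaw": 1,"x": 0,"y": 0,"z": 0,"ax": 0,"ay": 0,"az": 0},
    {"jaw": 1,"x": 0,"y": 0,"z": 0,"ax": 0,"ay": 0,"az": 0},
    {"jaw": 1,"x": 0,"y": 0,"z": 0,"ax": 0,"ay": 0,"az": 0},
    {"jaw": 1,"x": 0,"y": 0,"z": 0,"ax": 0,"ay": 0,"az": 0},
    {"jaw": 1,"x": 0,"y": 0,"z": 0,"ax": 0,"ay": 0,"az": 0},
    {"jaw": 1,"x": 0,"y": 0,"z": 0,"ax": 0,"ay": 0,"az": 0},
    {"jaw": 1,"x": 0,"y": 0,"z": 0,"ax": 0,"ay": 0,"az": 0},
  ],
  grip_force=35,
)

```text
time: 3.2
tool_pos: [0.5409, -0.3066, 0.0065]
ee_rot: [2.282, 1.369, -0.842]
wrist_force: [0.7, 0.2, 0.3]
gripper_width: 0.0558
```

Run:
```python
from h import *
info(); rel([.4985,-.1,.2],target(74,0)); rel([.5415,-.3081,.2],target(61.7,0))
```

```text
t3.20 q [ 0.07  0.98  0.17  1.62  0.67  0.93 -0.83] p [ 0.5409 -0.3066  0.0065] F [0.7 0.2 0.3] w 0.0558
[[0.357, 0.881, -0.31], [0.674, -0.473, -0.567], [-0.647, -0.006, -0.763]]
TCP [ 0.4985 -0.1     0.2   ] shift [-0.0009 -0.1364 -0.2517] turn [-0.0812  0.6996 -0.2023] rows 6.9
TCP [ 0.5415 -0.3081  0.2   ] shift [-1.259e-01 -1.000e-04 -1.469e-01] turn [-0.0058  0.703   0.0034] rows 5.6
```

>>> step_arm(
  commands=[
    {"jaw": 1,"x": -0.013,"y": 0,"z": -0.015,"ax": 0,"ay": 0,"az": 0},
    {"jaw": 1,"x": -0.03,"y": 0,"z": -0.035,"ax": 0,"ay": 0,"az": 0},
    {"jaw": 1,"x": -0.052,"y": 0,"z": -0.061,"ax": 0,"ay": 0,"az": 0},
    {"jaw": 1,"x": -0.072,"y": 0,"z": -0.085,"ax": 0,"ay": 0.1,"az": 0},
    {"jaw": 1,"x": -0.09,"y": 0,"z": -0.105,"ax": 0,"ay": 0.2,"az": 0},
    {"jaw": 1,"x": -0.108,"y": 0,"z": -0.126,"ax": 0,"ay": 0.3,"az": 0},
    {"jaw": 1,"x": -0.126,"y": 0,"z": -0.147,"ax": 0,"ay": 0.4,"az": 0},
    {"jaw": 1,"x": -0.126,"y": 0,"z": -0.147,"ax": 0,"ay": 0.5,"az": 0},
  ],
)

```text
time: 3.87
tool_pos: [0.5449, -0.3097, 0.2075]
ee_rot: [2.595, 1.552, -0.252]
wrist_force: [0.9, 0.2, -0.5]
gripper_width: 0.0558
```

Run:
```python
from h import *
info(); rel([.4985,-.1,.22],target(86.8,20))
```

```text
t3.87 q [ 0.44  0.59 -0.1   1.52  0.29  1.07 -0.28] p [ 0.5449 -0.3097  0.2075] F [ 0.9  0.2 -0.5] w 0.0558
[[0.465, 0.881, -0.086], [0.863, -0.473, -0.177], [-0.196, 0.007, -0.98]]
TCP [ 0.4985 -0.1     0.22  ] shift [ 0.1571 -0.1399 -0.0452] turn [ 0.0408  0.5396 -0.44  ] rows 5.6
```

>>> step_arm(
  commands=[
    {"jaw": 1,"x": 0.027,"y": -0.024,"z": -0.008,"ax": 0.007,"ay": 0.09,"az": -0.075},
    {"jaw": 1,"x": 0.053,"y": -0.047,"z": -0.015,"ax": 0.014,"ay": 0.18,"az": -0.15},
    {"jaw": 1,"x": 0.08,"y": -0.07,"z": -0.022,"ax": 0.02,"ay": 0.27,"az": -0.22},
    {"jaw": 1,"x": 0.105,"y": -0.093,"z": -0.03,"ax": 0.027,"ay": 0.36,"az": -0.295},
    {"jaw": 1,"x": 0.13,"y": -0.117,"z": -0.038,"ax": 0.034,"ay": 0.45,"az": -0.37},
    {"jaw": 1,"x": 0.157,"y": -0.14,"z": -0.045,"ax": 0.041,"ay": 0.54,"az": -0.44},
    {"jaw": 1,"x": 0.157,"y": -0.14,"z": -0.045,"ax": 0.041,"ay": 0.54,"az": -0.44},
  ],
)

```text
time: 4.45
tool_pos: [0.4921, -0.095, 0.2131]
ee_rot: [-2.077, -1.967, -0.355]
wrist_force: [-0.5, 0.4, -1.4]
gripper_width: 0.0559
```

Run:
```python
from h import *
info(); rel([.4985,-.03,.16],target(86.8,49.7))
```

```text
t4.45 q [ 0.69  0.51 -0.51  1.78 -0.13  0.99  0.25] p [ 0.4921 -0.095   0.2131] F [-0.5  0.4 -1.4] w 0.0559
[[0.055, 0.999, -0.0], [0.936, -0.051, 0.35], [0.349, -0.019, -0.937]]
TCP [ 0.4985 -0.03    0.16  ] shift [0.0427 0.0041 0.0724] turn [-0.0186  0.5109 -0.0073] rows 4.1
```

```bash
cat >> h.py <<'E'
M=np.array([-.0097,0,.0023])
def relm(mid,Rt): rel(np.array(mid)-Rt.apply(M),Rt)
E
python3 - <<'E'
from h import *
relm([.4944,.0306,.115],target(86.8,49.7))
E
```

```text
TCP [0.4947 0.0351 0.1239] shift [ 0.0908 -0.0024  0.129 ] turn [-0.0186  0.5109 -0.0073] rows 4.1
```

>>> step_arm(
  commands=[
    {"jaw": 1,"x": 0.016,"y": 0,"z": 0.02,"ax": -0.003,"ay": 0.09,"az": -0.002},
    {"jaw": 1,"x": 0.032,"y": 0,"z": 0.042,"ax": -0.006,"ay": 0.18,"az": -0.002},
    {"jaw": 1,"x": 0.046,"y": -0.001,"z": 0.065,"ax": -0.01,"ay": 0.27,"az": -0.004},
    {"jaw": 1,"x": 0.062,"y": -0.001,"z": 0.087,"ax": -0.014,"ay": 0.36,"az": -0.005},
    {"jaw": 1,"x": 0.078,"y": -0.002,"z": 0.11,"ax": -0.017,"ay": 0.45,"az": -0.007},
    {"jaw": 1,"x": 0.091,"y": -0.002,"z": 0.129,"ax": -0.019,"ay": 0.511,"az": -0.007},
    {"jaw": 1,"x": 0.091,"y": -0.002,"z": 0.129,"ax": -0.019,"ay": 0.511,"az": -0.007},
    {"jaw": 1,"x": 0.091,"y": -0.002,"z": 0.129,"ax": -0.019,"ay": 0.511,"az": -0.007},
  ],
)

```text
time: 5.12
tool_pos: [0.4988, 0.0305, 0.1222]
ee_rot: [-1.77, -1.664, -0.815]
wrist_force: [0.4, -0.7, -0.7]
gripper_width: 0.0558
```

Run:
```python
from h import *
info(); relm([.4944,.0306,.115],target(86.8,49.7)) 
cp=camera_params("side"); im=read_camera("side")
c=im[200:380,240:480,::-1]
print(px(cp,[.4944,.0306,.115]))
cv2.imwrite("pics/s2.png",cv2.convertScaleAbs(cv2.resize(c,(0,0),fx=3.2,fy=3.2,interpolation=cv2.INTER_CUBIC),alpha=1.4))
```

```text
t5.12 q [ 0.84  0.86 -0.76  1.95 -0.46  0.72  0.55] p [0.4988 0.0305 0.1222] F [ 0.4 -0.7 -0.7] w 0.0558
[[0.04, 0.998, 0.048], [0.65, -0.062, 0.757], [0.759, 0.001, -0.651]]
TCP [0.4947 0.0351 0.1239] shift [ 0.0041 -0.0045  0.0022] turn [ 0.0055  0.0058 -0.0032] rows 0.2
[351.63778909 248.45966557]
```

View pics/s2.png

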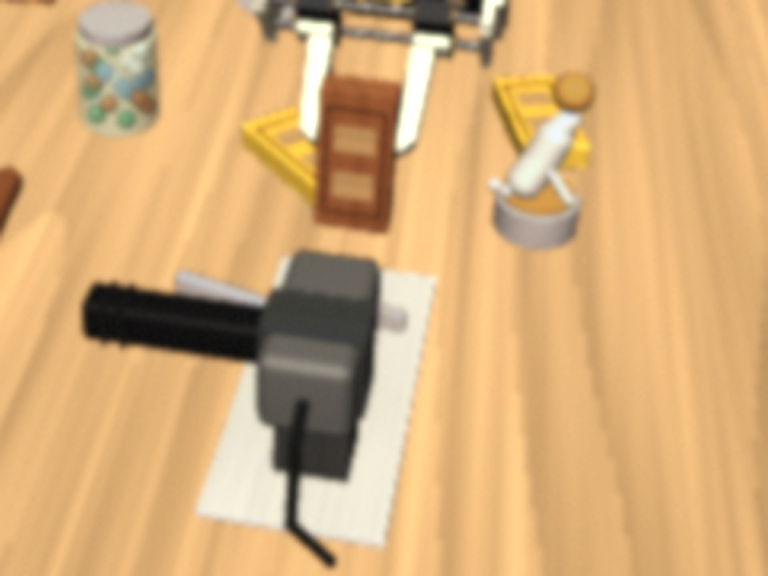

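Run:
```python
from h import *
s=info();Rm=R.from_rotvec(s["ee_rot"]);m=s["tool_pos"]+Rm.apply(M);print("mid",m)
cp=camera_params("side");n=np.array([.056,.998,0]);e=np.array([.998,-.056,0])
for i in(-1,1):
  for zz in (-.06,.06): print(i,zz,(np.subtract(px(cp,m+.011*n+i*.028*e+[0,0,zz]),[240,200])*3.2).round(0))
for y in(-.045,.045): print("rail end top",(np.subtract(px(cp,np.array([.497,.0766,.021])-y*e),[240,200])*3.2).round(0))
T=camera_params("top"); im=read_camera("top")
c=im[225:325,240:360,::-1]
k=lambda P:(np.subtract(px(T,P),[240,225])*6).round(0)
for y in(-.045,.045): print("T rail",k(np.array([.497,.0766,.021])-y*e))
for i in(-1,1):
  for j in (-1,1): print("T wall top",i,j,k(m+j*.011*n+i*.028*e+[0,0,.06]))
cv2.imwrite("pics/t2.png",cv2.convertScaleAbs(cv2.resize(c,(0,0),fx=6,fy=6,interpolation=cv2.INTER_CUBIC),alpha=1.6))
```

```text
t5.17 q [ 0.84  0.86 -0.76  1.95 -0.46  0.72  0.55] p [0.4999 0.0304 0.1235] F [ 0.4 -0.4  0.2] w 0.0558
[[0.037, 0.998, 0.05], [0.651, -0.062, 0.756], [0.758, 0.005, -0.652]]
mid [0.49968377 0.02579592 0.11467903]
-1 -0.06 [382. 232.]
-1 0.06 [391.  93.]
1 -0.06 [308. 222.]
1 0.06 [312.  83.]
rail end top [281. 288.]
rail end top [403. 305.]
T rail [288. 222.]
T rail [273. 436.]
T wall top -1 -1 [412. 343.]
T wall top -1 1 [352. 340.]
T wall top 1 -1 [421. 194.]
T wall top 1 1 [362. 191.]
```

View pics/t2.png

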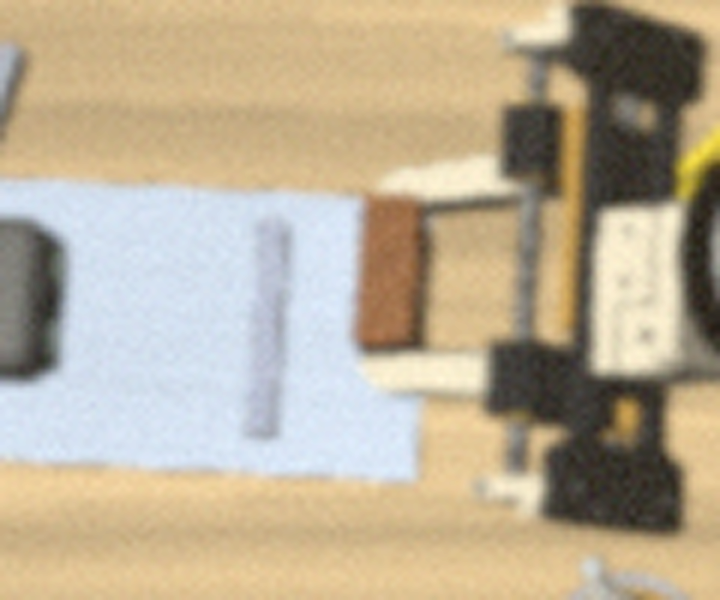

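Run:
```python
from h import *
T=camera_params("top");S=camera_params("side")
f=lambda u,v,z:at(T,240+u/6,225+v/6,z)
r=f(285,327.5,.021);w=f(390,271,.1747);print("rail",r,"wall",w)
g=lambda u,v,z:at(S,240+u/3.2,200+v/3.2,z)
print("side wall bottom front",g(352,226,.0547)," rail end", g(405,318,.015))
n=np.array([.056,.998,0]);d=w-r;print("along n",d@n,"along e",d@[.998,-.056,0])
```

```text
rail [0.49728705 0.07478281 0.021     ] wall [0.49807981 0.02456163 0.1747    ]
side wall bottom front [0.49527949 0.03522815 0.0547    ]  rail end [0.44966367 0.08632239 0.015     ]
along n -0.050076338103653466 along e 0.003603555420333364
```

```bash
cat >> h.py <<'E'
def world(dx,dy,dz):
    R0=R.from_rotvec(state()["ee_rot"]);print("tool shift",R0.inv().apply([dx,dy,dz]).round(4))
E
python3 - <<'E'
from h import *
rel(state()["tool_pos"]+[-.0017,.0311,-.040],target(86.8,49.7))
E
```

```text
TCP [0.4988 0.0614 0.0843] shift [-0.0101 -0.0039  0.0495] turn [0.0092 0.0086 0.0013] rows 1.2
```

>>> step_arm(
  commands=[
    {"jaw": 1,"x": -0.003,"y": -0.001,"z": 0.013,"ax": 0.002,"ay": 0.002,"az": 0},
    {"jaw": 1,"x": -0.005,"y": -0.002,"z": 0.025,"ax": 0.005,"ay": 0.004,"az": 0},
    {"jaw": 1,"x": -0.008,"y": -0.003,"z": 0.038,"ax": 0.009,"ay": 0.007,"az": 0},
    {"jaw": 1,"x": -0.01,"y": -0.004,"z": 0.0495,"ax": 0.009,"ay": 0.009,"az": 0},
    {"jaw": 1,"x": -0.01,"y": -0.004,"z": 0.0495,"ax": 0.009,"ay": 0.009,"az": 0},
    {"jaw": 1,"x": -0.01,"y": -0.004,"z": 0.0495,"ax": 0.009,"ay": 0.009,"az": 0},
    {"jaw": 1,"x": -0.01,"y": -0.004,"z": 0.0495,"ax": 0.009,"ay": 0.009,"az": 0},
  ],
)

```text
time: 5.8
tool_pos: [0.4986, 0.0616, 0.0849]
ee_rot: [-1.759, -1.666, -0.817]
wrist_force: [0.4, -0.3, -0.2]
gripper_width: 0.0557
```

Run:
```python
from h import *
info();rel([.4988,.0614,.0843],target(86.8,49.7))
world(0,0,-.01); world(0,.01,0);world(-.01,0,0)
T=camera_params("top"); im=read_camera("top")
c=im[225:325,240:360,::-1]
cv2.imwrite("pics/t3.png",cv2.convertScaleAbs(cv2.resize(c,(0,0),fx=6,fy=6,interpolation=cv2.INTER_CUBIC),alpha=1.6))
```

```text
t5.80 q [ 0.79  0.93 -0.77  1.99 -0.47  0.6   0.58] p [0.4986 0.0616 0.0849] F [ 0.4 -0.3 -0.2] w 0.0557
[[0.034, 0.998, 0.043], [0.645, -0.055, 0.762], [0.763, 0.002, -0.646]]
TCP [0.4988 0.0614 0.0843] shift [-0.0006  0.0002  0.0003] turn [ 0.0007 -0.0007  0.0018] rows 0.0
tool shift [-0.0076 -0.      0.0065]
tool shift [ 0.0065 -0.0006  0.0076]
tool shift [-0.0003 -0.01   -0.0004]
```

View pics/t3.png

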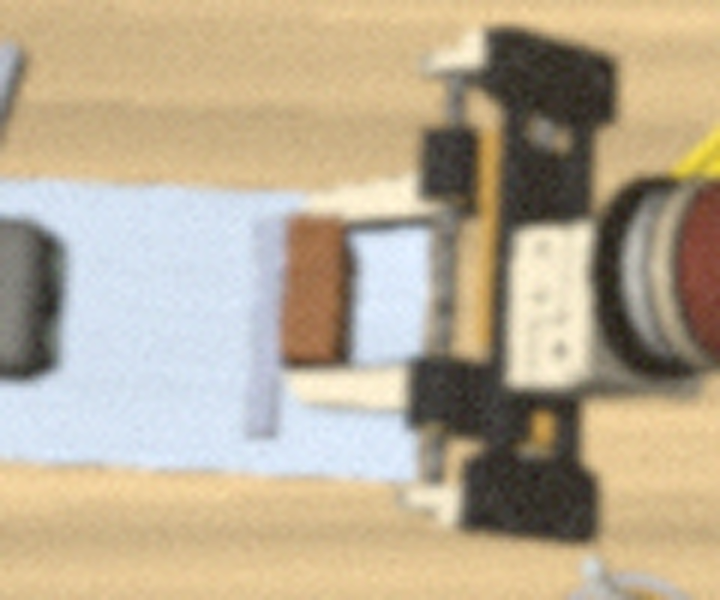

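>>> step_arm(
  commands=[
    {"jaw": 1,"x": -0.0023,"y": 0,"z": 0.002,"ax": 0,"ay": 0,"az": 0},
    {"jaw": 1,"x": -0.0046,"y": 0,"z": 0.0039,"ax": 0,"ay": 0,"az": 0},
    {"jaw": 1,"x": -0.0046,"y": 0,"z": 0.0039,"ax": 0,"ay": 0,"az": 0},
  ],
)

```text
time: 6.1
tool_pos: [0.4974, 0.0619, 0.0773]
ee_rot: [-1.758, -1.662, -0.815]
wrist_force: [-0.7, -1.2, -0.7]
gripper_width: 0.0553
```

Run:
```python
from h import *
s=info()
T=camera_params("top")
f=lambda u,v,z:at(T,240+u/6,225+v/6,z)
r=f(285,327.5,.021);w=f(316,290,.135);n=np.array([.056,.998,0]);d=w-r;print("along n",d@n,"along e",d@[.998,-.056,0])
```

```text
t6.10 q [ 0.79  0.95 -0.77  1.99 -0.47  0.59  0.59] p [0.4974 0.0619 0.0773] F [-0.7 -1.2 -0.7] w 0.0553
[[0.037, 0.998, 0.041], [0.644, -0.055, 0.763], [0.764, -0.001, -0.645]]
along n -0.02020454478193093 along e 0.0005914834161077484
```

>>> step_arm(
  commands=[
    {"jaw": 1,"x": 0.002,"y": 0,"z": 0.0023,"ax": 0,"ay": 0,"az": 0},
    {"jaw": 1,"x": 0.0039,"y": -0.0005,"z": 0.0046,"ax": 0,"ay": 0,"az": 0},
    {"jaw": 1,"x": 0.0039,"y": -0.0005,"z": 0.0046,"ax": 0,"ay": 0,"az": 0},
    {"jaw": 1,"x": 0.0031,"y": -0.0005,"z": 0.0052,"ax": 0,"ay": 0,"az": 0},
    {"jaw": 1,"x": 0.0031,"y": -0.0005,"z": 0.0052,"ax": 0,"ay": 0,"az": 0},
  ],
)

```text
time: 6.52
tool_pos: [0.4971, 0.0685, 0.0766]
ee_rot: [-1.756, -1.663, -0.815]
wrist_force: [-0.2, -0.1, -1.4]
gripper_width: 0.0557
```

>>> step_arm(
  commands=[
    {"jaw": 1,"x": -0.0008,"y": 0,"z": 0.0007,"ax": 0,"ay": 0,"az": 0},
    {"jaw": 1,"x": -0.0008,"y": 0,"z": 0.0007,"ax": 0,"ay": 0,"az": 0},
    {"jaw": 1,"x": -0.0008,"y": 0,"z": 0.0007,"ax": 0,"ay": 0,"az": 0},
  ],
)

```text
time: 6.77
tool_pos: [0.4971, 0.0684, 0.0756]
ee_rot: [-1.757, -1.662, -0.816]
wrist_force: [0.3, -0.6, -1.2]
gripper_width: 0.0558
```

>>> step_arm(
  commands=[
    {"jaw": 1,"x": -0.0008,"y": 0,"z": 0.0007,"ax": 0,"ay": 0,"az": 0},
    {"jaw": 1,"x": -0.0008,"y": 0,"z": 0.0007,"ax": 0,"ay": 0,"az": 0},
    {"jaw": 1,"x": -0.0008,"y": 0,"z": 0.0007,"ax": 0,"ay": 0,"az": 0},
  ],
)

```text
time: 7.02
tool_pos: [0.4973, 0.0687, 0.0754]
ee_rot: [-1.756, -1.662, -0.817]
wrist_force: [-0.9, -2.3, 4.4]
gripper_width: 0.0562
```

>>> step_arm(
  commands=[
    {"jaw": 1,"x": -0.0008,"y": 0,"z": 0.0007,"ax": 0,"ay": 0,"az": 0},
    {"jaw": 1,"x": -0.0008,"y": 0,"z": 0.0007,"ax": 0,"ay": 0,"az": 0},
    {"jaw": 1,"x": -0.0008,"y": 0,"z": 0.0007,"ax": 0,"ay": 0,"az": 0},
  ],
)

```text
time: 7.27
tool_pos: [0.4976, 0.0689, 0.0751]
ee_rot: [-1.755, -1.661, -0.818]
wrist_force: [-0.1, -3.2, 9.5]
gripper_width: 0.0558
```

>>> step_arm(
  commands=[
    {"jaw": 1,"x": 0.0008,"y": 0,"z": -0.0007,"ax": 0,"ay": 0,"az": 0},
    {"jaw": 1,"x": 0.0018,"y": 0,"z": 0.0004,"ax": 0,"ay": 0,"az": 0},
    {"jaw": 1,"x": 0.0018,"y": 0,"z": 0.0004,"ax": 0,"ay": 0,"az": 0},
  ],
)

```text
time: 7.52
tool_pos: [0.4977, 0.0701, 0.0752]
ee_rot: [-1.757, -1.663, -0.817]
wrist_force: [-0.2, -3.5, 5.0]
gripper_width: 0.0556
```

>>> step_arm(
  commands=[
    {"jaw": 1,"x": 0.0007,"y": 0,"z": 0.0008,"ax": 0,"ay": 0,"az": 0},
    {"jaw": 1,"x": 0.0007,"y": 0,"z": 0.0008,"ax": 0,"ay": 0,"az": 0},
    {"jaw": 1,"x": 0.0007,"y": 0,"z": 0.0008,"ax": 0,"ay": 0,"az": 0},
  ],
)

```text
time: 7.77
tool_pos: [0.4978, 0.0708, 0.0752]
ee_rot: [-1.757, -1.662, -0.817]
wrist_force: [-0.2, -3.2, 7.1]
gripper_width: 0.0554
```

>>> step_arm(
  commands=[
    {"jaw": 1,"x": 0.0012,"y": 0,"z": 0.0006,"ax": 0,"ay": 0,"az": 0},
    {"jaw": 1,"x": 0.0012,"y": 0,"z": 0.0006,"ax": 0,"ay": 0,"az": 0},
    {"jaw": 1,"x": 0.0012,"y": 0,"z": 0.0006,"ax": 0,"ay": 0,"az": 0},
  ],
)

```text
time: 8.02
tool_pos: [0.498, 0.0712, 0.0752]
ee_rot: [-1.759, -1.663, -0.816]
wrist_force: [-0.1, -5.9, 6.6]
gripper_width: 0.0558
```

>>> step_arm(
  commands=[
    {"jaw": 1,"x": 0.001,"y": 0,"z": 0.0008,"ax": 0,"ay": 0,"az": 0},
    {"jaw": 1,"x": 0.001,"y": 0,"z": 0.0008,"ax": 0,"ay": 0,"az": 0},
    {"jaw": 1,"x": 0.001,"y": 0,"z": 0.0008,"ax": 0,"ay": 0,"az": 0},
  ],
)

```text
time: 8.27
tool_pos: [0.4982, 0.0719, 0.0753]
ee_rot: [-1.76, -1.663, -0.816]
wrist_force: [-0.9, -6.3, 7.0]
gripper_width: 0.0557
```

```bash
cat > seg.py <<'E'
from h import *
T=camera_params("top"); im=read_camera("top").astype(int)[225:325,240:360]
m=((im[:,:,0]-im[:,:,2]>35)&(im[:,:,0]<130)&(im[:,:,1]<75)).astype(np.uint8)
n_,l,st,ce=cv2.connectedComponentsWithStats(m); 
print(st[1:][st[1:,4]>40].tolist())
for k in range(1,n_):
    if st[k,4]>150:
        c,sz,a=cv2.minAreaRect(np.argwhere(l==k)[:,::-1].astype(np.float32)); w=at(T,240+c[0],225+c[1],.126)
        print(c,sz,a,w)
        r=at(T,240+285/6,225+327.5/6,.021);d=w-r;print("n",d@[.056,.998,0],"e",d@[.998,-.056,0])
E
python3 seg.py
```

```text
[[108, 30, 12, 28, 247], [43, 38, 10, 23, 164]]
(113.5, 43.5) (27.0, 11.0) 90.0 [ 0.50881213 -0.08595659  0.126     ]
n -0.1597725136878109 e 0.02050343231318017
(47.56034469604492, 48.97414016723633) (8.279805183410645, 22.314369201660156) 3.3664608001708984 [0.49657984 0.06697608 0.126     ]
n -0.00783071635668392 e -0.00026862109431760513
```

>>> step_arm(
  commands=[
    {"jaw": 1,"x": 0,"y": 0,"z": -0.001,"ax": 0,"ay": 0,"az": 0},
    {"jaw": 1,"x": 0,"y": 0,"z": -0.001,"ax": 0,"ay": 0,"az": 0},
  ],
  grip_force=10,
)

```text
time: 8.48
tool_pos: [0.4975, 0.0721, 0.0754]
ee_rot: [-1.758, -1.663, -0.815]
wrist_force: [-0.3, -1.6, -0.6]
gripper_width: 0.0559
```

Run:
```python
from h import *
info(); import seg
```

```text
t8.48 q [ 0.78  0.95 -0.77  2.   -0.48  0.56  0.59] p [0.4975 0.0721 0.0754] F [-0.3 -1.6 -0.6] w 0.0559
[[0.036, 0.998, 0.042], [0.645, -0.055, 0.763], [0.764, -0.001, -0.646]]
[[109, 30, 11, 28, 252], [43, 38, 10, 23, 155]]
(114.0, 43.5) (27.0, 10.0) 90.0 [ 0.50880771 -0.08711632  0.126     ]
n -0.1609301706050308 e 0.020563963221015353
(47.72941207885742, 49.01765060424805) (7.899739742279053, 22.16529083251953) 4.39870548248291 [0.49647672 0.06658302 0.126     ]
n -0.008228762597005806 e -0.0003495274510334522
```

>>> step_arm(
  commands=[
    {"jaw": -0.3,"x": 0,"y": 0,"z": 0,"ax": 0,"ay": 0,"az": 0},
    {"jaw": -0.4,"x": 0,"y": 0,"z": 0,"ax": 0,"ay": 0,"az": 0},
    {"jaw": -0.6,"x": 0,"y": 0,"z": 0,"ax": 0,"ay": 0,"az": 0},
    {"jaw": -0.8,"x": 0,"y": 0,"z": 0,"ax": 0,"ay": 0,"az": 0},
    {"jaw": -0.9,"x": 0,"y": 0,"z": 0,"ax": 0,"ay": 0,"az": 0},
    {"jaw": -0.9,"x": 0,"y": 0,"z": 0,"ax": 0,"ay": 0,"az": 0},
    {"jaw": -0.9,"x": 0,"y": 0,"z": 0,"ax": 0,"ay": 0,"az": 0},
  ],
)

```text
time: 9.12
tool_pos: [0.4974, 0.0728, 0.0762]
ee_rot: [-1.756, -1.663, -0.816]
wrist_force: [0.4, 0.2, 0.1]
gripper_width: 0.0877
```

Run:
```python
from h import *
info(); import seg
im=read_camera("side"); im2=read_camera("wrist")
a=cv2.resize(im[220:360,260:420,::-1],(480,420),interpolation=cv2.INTER_CUBIC); b=cv2.resize(im2[:,:,::-1],(320,240))
o=np.zeros((420,800,3),np.uint8);o[:,:480]=a;o[:240,480:]=b
cv2.imwrite("pics/m1.png",cv2.convertScaleAbs(o,alpha=1.4))
```

```text
t9.12 q [ 0.78  0.95 -0.77  2.   -0.48  0.57  0.59] p [0.4974 0.0728 0.0762] F [0.4 0.2 0.1] w 0.0877
[[0.036, 0.999, 0.041], [0.643, -0.054, 0.764], [0.765, -0.001, -0.644]]
[[108, 30, 12, 28, 257], [43, 38, 10, 23, 165]]
(113.5, 43.5) (27.0, 11.0) 90.0 [ 0.50881213 -0.08595659  0.126     ]
n -0.1597725136878109 e 0.02050343231318017
(47.734519958496094, 48.9822998046875) (8.115317344665527, 22.350385665893555) 3.814074993133545 [0.49655926 0.06657206 0.126     ]
n -0.008235083675579518 e -0.0002665312166332805
```

View pics/m1.png

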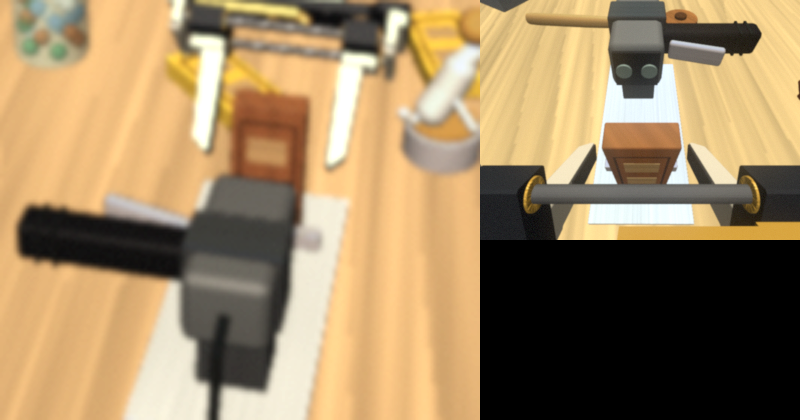

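>>> step_arm(
  commands=[
    {"jaw": -1,"x": 0,"y": 0,"z": -0.01,"ax": 0,"ay": 0,"az": 0},
    {"jaw": -1,"x": 0,"y": 0,"z": -0.03,"ax": 0,"ay": 0,"az": 0},
    {"jaw": -1,"x": 0,"y": 0,"z": -0.055,"ax": 0,"ay": 0,"az": 0},
    {"jaw": -1,"x": 0,"y": 0,"z": -0.08,"ax": 0,"ay": 0,"az": 0},
    {"jaw": -1,"x": 0.01,"y": 0,"z": -0.11,"ax": 0,"ay": 0,"az": 0},
    {"jaw": -1,"x": 0.03,"y": 0,"z": -0.14,"ax": 0,"ay": 0,"az": 0},
    {"jaw": -1,"x": 0.03,"y": 0,"z": -0.14,"ax": 0,"ay": 0,"az": 0},
  ],
)

```text
time: 9.85
tool_pos: [0.4961, -0.0172, 0.1939]
ee_rot: [-1.762, -1.667, -0.824]
wrist_force: [0.8, 0.9, 0.9]
gripper_width: 0.093
```

Run:
```python
from h import *
info()
T=camera_params("top"); im=read_camera("top")
cv2.imwrite("pics/t4.png",cv2.convertScaleAbs(cv2.resize(im[225:325,180:300,::-1],(0,0),fx=6,fy=6,interpolation=cv2.INTER_CUBIC),alpha=1.6))
```

```text
t9.85 q [ 0.93  0.75 -0.77  1.86 -0.44  0.94  0.52] p [ 0.4961 -0.0172  0.1939] F [0.8 0.9 0.9] w 0.0930
[[0.032, 0.998, 0.05], [0.646, -0.059, 0.761], [0.763, 0.008, -0.647]]
```

View pics/t4.png

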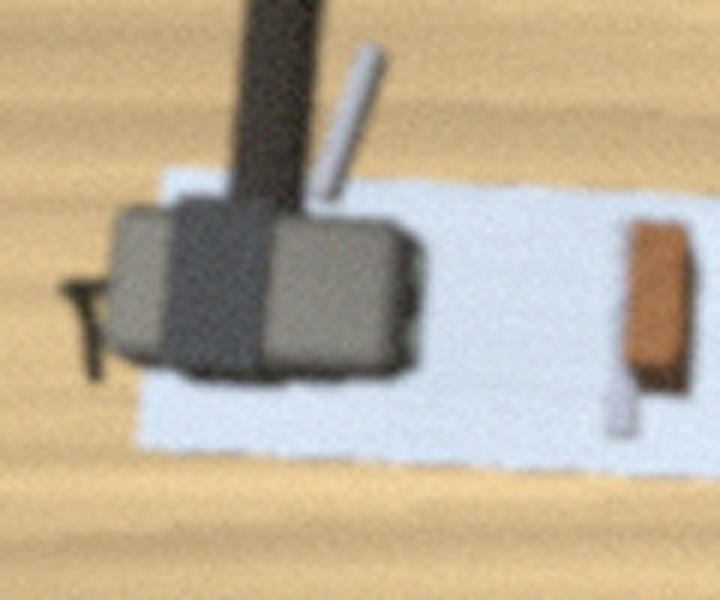

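Run:
```python
from h import *
T=camera_params("top");S=camera_params("side")
print(at(T,345,333,.05),at(S,407,268,.03), at(S,418,228,.13))
for z in(.021,):
  for p in [(284.9-.4,0)]: pass
f=lambda u,v,z:at(T,180+(u+.5)/6-.5,225+(v+.5)/6-.5,z)
r1=f(638,405,.021);print("rail face pt",r1)
for p in((630,222),(625,360)):print("wall face top",f(*p,.126))
rel([.4945,.03,.08],target(86.8,49.7));
```

```text
[ 0.36371076 -0.06712135  0.05      ] [ 0.35933341 -0.03308455  0.03      ] [ 0.34356174 -0.06296394  0.13      ]
rail face pt [0.46589071 0.07840318 0.021     ]
wall face top [0.52569172 0.07422126 0.126     ]
wall face top [0.47192253 0.07551206 0.126     ]
TCP [0.4945 0.03   0.08  ] shift [-0.0553 -0.0033  0.1073] turn [ 0.0039 -0.0002  0.003 ] rows 2.9
```

Run:
```python
from h import *
rel([.505,.012,.10],target(86.8,49.7));rel([.505,.03,.018],target(86.8,49.7));
```

```text
TCP [0.505 0.012 0.1  ] shift [-0.0514  0.0083  0.0812] turn [ 0.0039 -0.0002  0.003 ] rows 2.3
TCP [0.505 0.03  0.018] shift [-0.1023  0.0069  0.1479] turn [ 0.0039 -0.0002  0.003 ] rows 4.3
```

>>> step_arm(
  commands=[
    {"jaw": 0.48,"x": -0.026,"y": 0.004,"z": 0.04,"ax": 0,"ay": 0,"az": 0},
    {"jaw": 0.48,"x": -0.051,"y": 0.008,"z": 0.081,"ax": 0.004,"ay": 0,"az": 0.003},
    {"jaw": 0.48,"x": -0.068,"y": 0.008,"z": 0.103,"ax": 0.004,"ay": 0,"az": 0.003},
    {"jaw": 0.48,"x": -0.085,"y": 0.007,"z": 0.125,"ax": 0.004,"ay": 0,"az": 0.003},
    {"jaw": 0.48,"x": -0.102,"y": 0.007,"z": 0.148,"ax": 0.004,"ay": 0,"az": 0.003},
    {"jaw": 0.48,"x": -0.102,"y": 0.007,"z": 0.148,"ax": 0.004,"ay": 0,"az": 0.003},
    {"jaw": 0.48,"x": -0.102,"y": 0.007,"z": 0.148,"ax": 0.004,"ay": 0,"az": 0.003},
    {"jaw": 0.48,"x": -0.102,"y": 0.007,"z": 0.148,"ax": 0.004,"ay": 0,"az": 0.003},
  ],
)

```text
time: 10.57
tool_pos: [0.5014, 0.0329, 0.0153]
ee_rot: [-1.754, -1.659, -0.809]
wrist_force: [0.4, -0.8, -0.0]
gripper_width: 0.0442
```

Run:
```python
from h import *
info();rel([.505,.045,.018],target(86.8,49.7));
```

```text
t10.57 q [ 0.8   1.07 -0.71  1.95 -0.41  0.58  0.64] p [0.5014 0.0329 0.0153] F [ 0.4 -0.8 -0. ] w 0.0442
[[0.039, 0.999, 0.035], [0.642, -0.052, 0.765], [0.765, -0.008, -0.644]]
TCP [0.505 0.045 0.018] shift [0.01   0.003  0.0076] turn [-0.0077 -0.0041 -0.0035] rows 0.3
```

>>> step_arm(
  commands=[
    {"jaw": 0.48,"x": 0.004,"y": 0.003,"z": 0.003,"ax": -0.008,"ay": -0.004,"az": -0.003},
    {"jaw": 0.48,"x": 0.007,"y": 0.003,"z": 0.005,"ax": -0.008,"ay": -0.004,"az": -0.003},
    {"jaw": 0.48,"x": 0.007,"y": 0.003,"z": 0.005,"ax": -0.008,"ay": -0.004,"az": -0.003},
    {"jaw": 0.48,"x": 0.007,"y": 0.003,"z": 0.005,"ax": -0.008,"ay": -0.004,"az": -0.003},
  ],
)

```text
time: 10.9
tool_pos: [0.5055, 0.0408, 0.0186]
ee_rot: [-1.761, -1.666, -0.817]
wrist_force: [0.6, -0.6, 0.0]
gripper_width: 0.0244
```

>>> step_arm(
  commands=[
    {"jaw": 0.48,"x": 0.0007,"y": 0,"z": 0.0008,"ax": 0,"ay": 0,"az": 0},
    {"jaw": 0.48,"x": 0.0013,"y": 0,"z": 0.0015,"ax": 0,"ay": 0,"az": 0},
    {"jaw": 0.48,"x": 0.002,"y": 0,"z": 0.0023,"ax": 0,"ay": 0,"az": 0},
    {"jaw": 0.48,"x": 0.0026,"y": 0,"z": 0.003,"ax": 0,"ay": 0,"az": 0},
    {"jaw": 0.48,"x": 0.0026,"y": 0,"z": 0.003,"ax": 0,"ay": 0,"az": 0},
  ],
)

```text
time: 11.32
tool_pos: [0.5057, 0.0445, 0.0182]
ee_rot: [-1.762, -1.665, -0.816]
wrist_force: [-0.1, 1.0, 0.3]
gripper_width: 0.0243
```

Width 24 mm, no contact yet; creep on.

>>> step_arm(
  commands=[
    {"jaw": 0.48,"x": 0.0007,"y": 0,"z": 0.0008,"ax": 0,"ay": 0,"az": 0},
    {"jaw": 0.48,"x": 0.0013,"y": 0,"z": 0.0015,"ax": 0,"ay": 0,"az": 0},
    {"jaw": 0.48,"x": 0.0013,"y": 0,"z": 0.0015,"ax": 0,"ay": 0,"az": 0},
  ],
)

```text
time: 11.57
tool_pos: [0.5058, 0.0466, 0.0182]
ee_rot: [-1.762, -1.665, -0.816]
wrist_force: [0.2, -0.3, 0.4]
gripper_width: 0.0239
```

>>> step_arm(
  commands=[
    {"jaw": 0.48,"x": 0.0007,"y": 0,"z": 0.0008,"ax": 0,"ay": 0,"az": 0},
    {"jaw": 0.48,"x": 0.0013,"y": 0,"z": 0.0015,"ax": 0,"ay": 0,"az": 0},
    {"jaw": 0.48,"x": 0.0013,"y": 0,"z": 0.0015,"ax": 0,"ay": 0,"az": 0},
  ],
)

```text
time: 11.82
tool_pos: [0.5061, 0.0484, 0.0182]
ee_rot: [-1.762, -1.665, -0.817]
wrist_force: [-0.5, -0.2, -0.8]
gripper_width: 0.0244
```

>>> step_arm(
  commands=[
    {"jaw": 0.48,"x": 0.0007,"y": 0,"z": 0.0008,"ax": 0,"ay": 0,"az": 0},
    {"jaw": 0.48,"x": 0.0007,"y": 0,"z": 0.0008,"ax": 0,"ay": 0,"az": 0},
    {"jaw": 0.48,"x": 0.0007,"y": 0,"z": 0.0008,"ax": 0,"ay": 0,"az": 0},
  ],
)

```text
time: 12.07
tool_pos: [0.5062, 0.0487, 0.0179]
ee_rot: [-1.763, -1.665, -0.816]
wrist_force: [-0.3, -2.7, 0.4]
gripper_width: 0.024
```

>>> step_arm(
  commands=[
    {"jaw": 0.48,"x": 0.0004,"y": 0,"z": 0.0005,"ax": 0,"ay": 0,"az": 0},
    {"jaw": 0.48,"x": 0.0004,"y": 0,"z": 0.0005,"ax": 0,"ay": 0,"az": 0},
    {"jaw": 0.48,"x": 0.0004,"y": 0,"z": 0.0005,"ax": 0,"ay": 0,"az": 0},
  ],
)

```text
time: 12.32
tool_pos: [0.5062, 0.0489, 0.0178]
ee_rot: [-1.764, -1.665, -0.816]
wrist_force: [-1.4, -6.0, 2.9]
gripper_width: 0.0242
```

Run:
```python
from h import *
info(); import seg
```

```text
t12.32 q [ 0.78  1.06 -0.73  1.96 -0.43  0.53  0.64] p [0.5062 0.0489 0.0178] F [-1.4 -6.   2.9] w 0.0242
[[0.037, 0.998, 0.045], [0.647, -0.059, 0.76], [0.761, 0.001, -0.648]]
[[44, 38, 10, 23, 170]]
(48.466819763183594, 48.99778366088867) (8.115317344665527, 22.416902542114258) 3.814074993133545 [0.49651673 0.06487389 0.126     ]
n -0.009932236967863734 e -0.00021388331695219737
```

>>> step_arm(
  commands=[
    {"jaw": 0.48,"x": -0.0007,"y": 0,"z": -0.0008,"ax": 0,"ay": 0,"az": 0},
    {"jaw": 0.48,"x": -0.002,"y": 0,"z": -0.0023,"ax": 0,"ay": 0,"az": 0},
    {"jaw": 0.48,"x": -0.006,"y": 0,"z": -0.008,"ax": 0,"ay": 0,"az": 0},
    {"jaw": 0.48,"x": -0.012,"y": 0,"z": -0.016,"ax": 0,"ay": 0,"az": 0},
    {"jaw": 0.48,"x": -0.012,"y": 0,"z": -0.04,"ax": 0,"ay": 0,"az": 0},
    {"jaw": 0.48,"x": 0,"y": 0,"z": -0.075,"ax": 0,"ay": 0,"az": 0},
    {"jaw": 0.48,"x": 0.02,"y": 0,"z": -0.105,"ax": 0,"ay": 0,"az": 0},
    {"jaw": 0.48,"x": 0.045,"y": 0,"z": -0.135,"ax": 0,"ay": 0,"az": 0},
  ],
)

```text
time: 13.03
tool_pos: [0.5014, -0.0263, 0.1401]
ee_rot: [-1.766, -1.661, -0.815]
wrist_force: [0.8, -0.8, 0.1]
gripper_width: 0.0245
```

Run:
```python
from h import *
info(); import seg
```

```text
t13.03 q [ 0.91  0.84 -0.73  1.86 -0.42  0.87  0.56] p [ 0.5014 -0.0263  0.1401] F [ 0.8 -0.8  0.1] w 0.0245
[[0.04, 0.998, 0.046], [0.646, -0.061, 0.761], [0.762, -0.001, -0.648]]
[[44, 38, 10, 23, 179]]
(48.428932189941406, 48.99492645263672) (8.40715217590332, 22.30032730102539) 4.085616588592529 [0.49652373 0.0649618  0.126     ]
n -0.009844112585448444 e -0.0002118158156358468
```

Run:
```python
from h import *
rel([.5014,-.05,.28],target(86.8,20));
```

```text
TCP [ 0.5014 -0.05    0.28  ] shift [ 0.0852 -0.0008 -0.1043] turn [ 0.0117 -0.5154  0.0018] rows 4.1
```

>>> step_arm(
  commands=[
    {"jaw": -1,"x": 0.022,"y": 0,"z": -0.026,"ax": 0,"ay": -0.1,"az": 0},
    {"jaw": -1,"x": 0.043,"y": 0,"z": -0.052,"ax": 0,"ay": -0.2,"az": 0},
    {"jaw": -1,"x": 0.065,"y": 0,"z": -0.078,"ax": 0.006,"ay": -0.3,"az": 0},
    {"jaw": -1,"x": 0.085,"y": -0.001,"z": -0.104,"ax": 0.012,"ay": -0.4,"az": 0},
    {"jaw": -1,"x": 0.085,"y": -0.001,"z": -0.104,"ax": 0.012,"ay": -0.515,"az": 0},
    {"jaw": -1,"x": 0.085,"y": -0.001,"z": -0.104,"ax": 0.012,"ay": -0.515,"az": 0},
  ],
)

```text
time: 13.58
tool_pos: [0.5008, -0.0416, 0.2772]
ee_rot: [-2.075, -1.995, -0.368]
wrist_force: [-0.2, 1.4, -0.0]
gripper_width: 0.0595
```

Run:
```python
from h import *
info();rel([.568,.10,.26],target(40,0));
```

```text
t13.58 q [ 0.64  0.42 -0.57  1.73 -0.15  1.08  0.14] p [ 0.5008 -0.0416  0.2772] F [-0.2  1.4 -0. ] w 0.0595
[[0.037, 0.999, 0.015], [0.939, -0.04, 0.342], [0.342, 0.002, -0.94]]
TCP [0.568 0.1   0.26 ] shift [0.1296 0.0614 0.0656] turn [-0.1435 -0.3294  0.8246] rows 7.2
```

>>> step_arm(
  commands=[
    {"jaw": -1,"x": 0.016,"y": 0.008,"z": 0.008,"ax": -0.018,"ay": -0.041,"az": 0.103},
    {"jaw": -1,"x": 0.032,"y": 0.015,"z": 0.016,"ax": -0.036,"ay": -0.082,"az": 0.206},
    {"jaw": -1,"x": 0.048,"y": 0.023,"z": 0.024,"ax": -0.054,"ay": -0.123,"az": 0.309},
    {"jaw": -1,"x": 0.064,"y": 0.03,"z": 0.032,"ax": -0.072,"ay": -0.165,"az": 0.412},
    {"jaw": -1,"x": 0.081,"y": 0.038,"z": 0.041,"ax": -0.09,"ay": -0.206,"az": 0.515},
    {"jaw": -1,"x": 0.097,"y": 0.046,"z": 0.049,"ax": -0.108,"ay": -0.247,"az": 0.618},
    {"jaw": -1,"x": 0.113,"y": 0.054,"z": 0.057,"ax": -0.126,"ay": -0.288,"az": 0.72},
    {"jaw": -1,"x": 0.13,"y": 0.061,"z": 0.066,"ax": -0.143,"ay": -0.329,"az": 0.825},
  ],
)

```text
time: 14.25
tool_pos: [0.5663, 0.0925, 0.2515]
ee_rot: [-2.955, -1.045, 0.025]
wrist_force: [0.0, -0.2, -1.4]
gripper_width: 0.0926
```

Run:
```python
from h import *
info();rel([.568,.21,.24],target(-3.2,0));
```

```text
t14.25 q [-0.06  0.48 -0.22  1.58  0.11  1.11 -1.19] p [0.5663 0.0925 0.2515] F [ 0.  -0.2 -1.4] w 0.0926
[[0.777, 0.629, -0.017], [0.629, -0.778, 0.001], [-0.013, -0.012, -1.0]]
TCP [0.568 0.21  0.24 ] shift [ 0.0753 -0.0902  0.0117] turn [-0.0067  0.0166  0.7358] rows 5.9
```

>>> step_arm(
  commands=[
    {"jaw": -1,"x": 0.012,"y": -0.015,"z": 0.002,"ax": 0,"ay": 0,"az": 0.12},
    {"jaw": -1,"x": 0.025,"y": -0.03,"z": 0.004,"ax": 0,"ay": 0,"az": 0.24},
    {"jaw": -1,"x": 0.037,"y": -0.045,"z": 0.006,"ax": 0,"ay": 0,"az": 0.36},
    {"jaw": -1,"x": 0.05,"y": -0.06,"z": 0.008,"ax": 0,"ay": 0,"az": 0.48},
    {"jaw": -1,"x": 0.062,"y": -0.075,"z": 0.01,"ax": -0.007,"ay": 0.017,"az": 0.6},
    {"jaw": -1,"x": 0.075,"y": -0.09,"z": 0.012,"ax": -0.007,"ay": 0.017,"az": 0.736},
    {"jaw": -1,"x": 0.075,"y": -0.09,"z": 0.012,"ax": -0.007,"ay": 0.017,"az": 0.736},
    {"jaw": -1,"x": 0.075,"y": -0.09,"z": 0.012,"ax": -0.007,"ay": 0.017,"az": 0.736},
  ],
)

```text
time: 14.92
tool_pos: [0.567, 0.2101, 0.24]
ee_rot: [-3.14, 0.071, -0.003]
wrist_force: [-0.1, -0.9, 0.1]
gripper_width: 0.0927
```

Run:
```python
from h import *
info();rel([.568,.21,.13],target(-3.2,0))
cp=camera_params("wrist");im=read_camera("wrist")
cv2.imwrite("pics/w3.png",cv2.convertScaleAbs(im[:,:,::-1],alpha=1.5))
print("grip",px(cp,[.568,.2155,.115]),"trig front",px(cp,[.568,.1785,.111]),"tcp in view",px(cp,[.568,.21,.1]))
```

```text
t14.92 q [-0.36  0.52 -0.04  1.53  0.02  1.08 -2.03] p [0.567  0.2101 0.24  ] F [-0.1 -0.9  0.1] w 0.0927
[[0.999, -0.045, 0.002], [-0.045, -0.999, 0.0], [0.002, -0.001, -1.0]]
TCP [0.568 0.21  0.13 ] shift [8.0e-04 1.0e-04 1.1e-01] turn [-0.0006 -0.0018  0.0104] rows 2.6
grip [316.79180338 236.64707954] trig front [362.32078578 233.34585552] tcp in view [323.60547793 231.66674742]
```

View pics/w3.png

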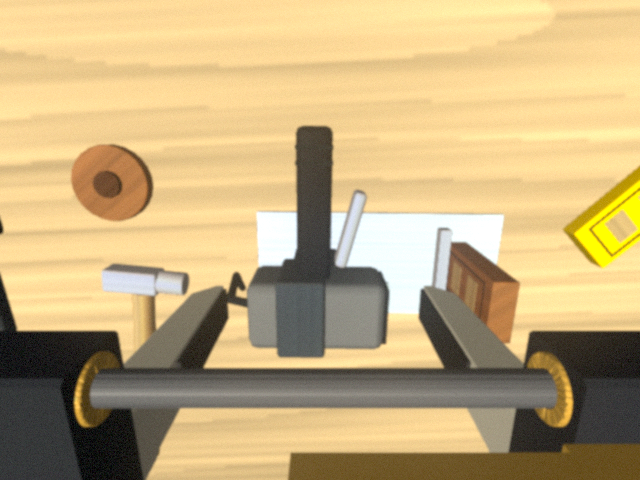

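>>> step_arm(
  commands=[
    {"jaw": -1,"x": 0.005,"y": 0,"z": 0.03,"ax": 0,"ay": 0,"az": 0.01},
    {"jaw": -1,"x": 0.011,"y": 0,"z": 0.06,"ax": 0,"ay": 0,"az": 0.01},
    {"jaw": -1,"x": 0.011,"y": 0,"z": 0.085,"ax": 0,"ay": 0,"az": 0.01},
    {"jaw": -1,"x": 0.011,"y": 0,"z": 0.11,"ax": 0,"ay": 0,"az": 0.01},
    {"jaw": -1,"x": 0.011,"y": 0,"z": 0.13,"ax": 0,"ay": 0,"az": 0.01},
    {"jaw": -1,"x": 0.011,"y": 0,"z": 0.145,"ax": 0,"ay": 0,"az": 0.01},
    {"jaw": -1,"x": 0.011,"y": 0,"z": 0.157,"ax": 0,"ay": 0,"az": 0.01},
    {"jaw": -1,"x": 0.011,"y": 0,"z": 0.157,"ax": 0,"ay": 0,"az": 0.01},
  ],
)

```text
time: 15.63
tool_pos: [0.5789, 0.2073, 0.0828]
ee_rot: [3.139, -0.096, 0.003]
wrist_force: [-0.2, -0.0, -0.4]
gripper_width: 0.0932
```

>>> step_arm(
  commands=[
    {"jaw": -1,"x": 0,"y": 0,"z": 0,"ax": 0,"ay": 0,"az": 0},
    {"jaw": -0.1,"x": 0,"y": 0,"z": 0,"ax": 0,"ay": 0,"az": 0},
    {"jaw": -0.1,"x": 0,"y": 0,"z": 0,"ax": 0,"ay": 0,"az": 0},
    {"jaw": -0.1,"x": 0,"y": 0,"z": 0,"ax": 0,"ay": 0,"az": 0},
    {"jaw": -0.1,"x": 0,"y": 0,"z": 0,"ax": 0,"ay": 0,"az": 0},
    {"jaw": -0.1,"x": 0,"y": 0,"z": 0,"ax": 0,"ay": 0,"az": 0},
    {"jaw": -0.1,"x": 0,"y": 0,"z": 0,"ax": 0,"ay": 0,"az": 0},
  ],
  grip_force=25,
)

```text
time: 16.22
tool_pos: [0.5808, 0.208, 0.0862]
ee_rot: [3.139, -0.094, 0.013]
wrist_force: [0.1, -4.7, 1.3]
gripper_width: 0.0572
```

>>> step_arm(
  commands=[
    {"jaw": 0.1,"x": 0,"y": 0,"z": 0,"ax": 0,"ay": 0,"az": 0},
    {"jaw": 0.2,"x": 0,"y": 0,"z": 0,"ax": 0,"ay": 0,"az": 0},
    {"jaw": 0.5,"x": 0,"y": 0,"z": 0,"ax": 0,"ay": 0,"az": 0},
    {"jaw": 0.5,"x": 0,"y": 0,"z": 0,"ax": 0,"ay": 0,"az": 0},
    {"jaw": 0.5,"x": 0,"y": 0,"z": 0,"ax": 0,"ay": 0,"az": 0},
    {"jaw": 0.5,"x": 0,"y": 0,"z": 0,"ax": 0,"ay": 0,"az": 0},
    {"jaw": 0.5,"x": 0,"y": 0,"z": 0,"ax": 0,"ay": 0,"az": 0},
    {"jaw": 0.5,"x": 0,"y": 0,"z": 0,"ax": 0,"ay": 0,"az": 0},
  ],
)

```text
time: 16.88
tool_pos: [0.582, 0.211, 0.0861]
ee_rot: [-3.137, 0.092, -0.017]
wrist_force: [5.6, -1.3, -1.1]
gripper_width: 0.0404
```

>>> step_arm(
  commands=[
    {"jaw": 0.5,"x": 0,"y": 0,"z": 0,"ax": 0,"ay": 0,"az": 0},
    {"jaw": 0.5,"x": 0,"y": 0,"z": 0,"ax": 0,"ay": 0,"az": 0},
    {"jaw": 0.5,"x": 0,"y": 0,"z": 0,"ax": 0,"ay": 0,"az": 0},
  ],
  grip_force=40,
)

```text
time: 17.13
tool_pos: [0.582, 0.211, 0.0861]
ee_rot: [-3.137, 0.092, -0.018]
wrist_force: [5.3, -0.6, -1.3]
gripper_width: 0.0402
```

Run:
```python
from h import *
info()
im=read_camera("wrist");im2=read_camera("top")
a=im[100:340,200:460,::-1];b=cv2.resize(im2[200:320,180:310,::-1],(520,480),interpolation=cv2.INTER_CUBIC)
o=np.zeros((480,790,3),np.uint8);o[:240,:260]=a;o[:,270:]=b
cv2.imwrite("pics/m2.png",cv2.convertScaleAbs(o,alpha=1.5))
```

```text
t17.13 q [-0.36  0.71 -0.04  1.67  0.04  0.75 -2.05] p [0.582  0.211  0.0861] F [ 5.3 -0.6 -1.3] w 0.0402
[[0.998, -0.058, 0.011], [-0.058, -0.998, 0.003], [0.011, -0.004, -1.0]]
```

View pics/m2.png

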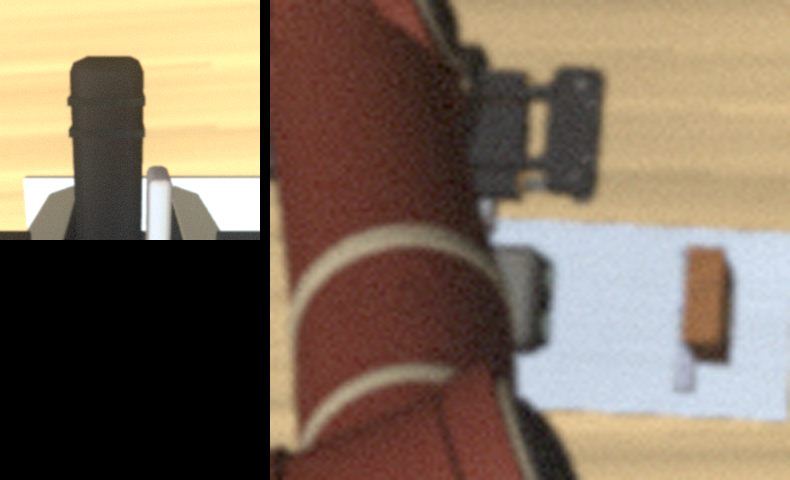

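>>> step_arm(
  commands=[
    {"jaw": 0,"x": 0,"y": 0,"z": 0,"ax": 0,"ay": 0,"az": 0},
    {"jaw": -0.3,"x": 0,"y": 0,"z": 0,"ax": 0,"ay": 0,"az": 0},
    {"jaw": -0.6,"x": 0,"y": 0,"z": 0,"ax": 0,"ay": 0,"az": 0},
    {"jaw": -1,"x": 0,"y": 0,"z": 0,"ax": 0,"ay": 0,"az": 0},
    {"jaw": -1,"x": 0,"y": 0,"z": 0,"ax": 0,"ay": 0,"az": 0},
    {"jaw": -1,"x": 0,"y": 0,"z": 0,"ax": 0,"ay": 0,"az": 0},
    {"jaw": -1,"x": 0,"y": 0,"z": 0,"ax": 0,"ay": 0,"az": 0},
    {"jaw": -1,"x": 0,"y": 0,"z": 0,"ax": 0,"ay": 0,"az": 0},
  ],
)

```text
time: 17.9
tool_pos: [0.5797, 0.212, 0.0856]
ee_rot: [-3.137, 0.091, -0.01]
wrist_force: [-0.1, -0.4, -0.9]
gripper_width: 0.0881
```

>>> step_arm(
  commands=[
    {"jaw": -1,"x": 0,"y": 0,"z": 0,"ax": 0,"ay": 0,"az": 0},
    {"jaw": -1,"x": 0,"y": 0,"z": 0,"ax": 0,"ay": 0,"az": 0},
    {"jaw": -1,"x": 0,"y": 0,"z": -0.02,"ax": 0,"ay": 0,"az": 0},
    {"jaw": -1,"x": 0,"y": 0,"z": -0.05,"ax": 0,"ay": 0,"az": 0},
    {"jaw": -1,"x": 0,"y": 0,"z": -0.085,"ax": 0,"ay": 0,"az": 0},
    {"jaw": -1,"x": 0,"y": 0,"z": -0.12,"ax": 0,"ay": 0,"az": 0},
    {"jaw": -1,"x": 0,"y": 0,"z": -0.15,"ax": 0,"ay": 0,"az": 0},
    {"jaw": -1,"x": 0,"y": 0,"z": -0.15,"ax": 0,"ay": 0,"az": 0},
  ],
)

```text
time: 18.57
tool_pos: [0.5829, 0.212, 0.2432]
ee_rot: [-3.131, 0.093, -0.032]
wrist_force: [0.9, 1.0, 1.1]
gripper_width: 0.0929
```

Run:
```python
from h import *
info();import seg
im=read_camera("wrist");cv2.imwrite("pics/w4.png",cv2.convertScaleAbs(im[:,:,::-1],alpha=1.5))
# compare bystanders in the top view with the first picture
a=cv2.imread("pics/top0.png").astype(int);b=read_camera("top")[:,:,::-1].astype(int)
d=(np.abs(a-b).max(2)>40).astype(np.uint8);n,l,st,c=cv2.connectedComponentsWithStats(d);print(st[1:][st[1:,4]>8].tolist())
```

```text
t18.57 q [-0.36  0.53 -0.04  1.5   0.02  1.08 -2.04] p [0.5829 0.212  0.2432] F [0.9 1.  1.1] w 0.0929
[[0.998, -0.059, 0.021], [-0.059, -0.998, 0.008], [0.02, -0.009, -1.0]]
[[44, 38, 10, 23, 155]]
(48.555171966552734, 49.062068939208984) (8.279805183410645, 22.255645751953125) 3.3664608001708984 [0.49636577 0.06466751 0.126     ]
n -0.010146661966637176 e -0.00035297847330600593
[[141, 152, 168, 328, 22477], [416, 244, 52, 40, 877], [224, 263, 10, 22, 126], [283, 262, 13, 29, 316], [213, 287, 11, 2, 19], [593, 404, 39, 49, 1212], [632, 422, 8, 17, 71], [294, 467, 19, 13, 56], [314, 470, 2, 10, 18], [626, 474, 10, 6, 37]]
```

Run:
```python
from h import *
cp=camera_params("wrist");im=read_camera("wrist").astype(int)
for x in(.56,.57,.58,.59,.598):
    u0,v=px(cp,[x,.2155,.111]);u1,_=px(cp,[x,.165,.111]);row=im[int(round(v)),int(u0):int(u1)]
    k=np.where((row.min(1)>95)&(row.max(1)-row.min(1)<25))[0];print(x,at(cp,int(u0)+k.min(),v,.111)[1].round(4) if len(k) else None,at(cp,int(u0)+k.max(),v,.111)[1].round(4) if len(k) else None)
info()
close_job()
```

```text
0.56 0.2007 0.1664
0.57 0.2042 0.1663
0.58 0.2037 0.1661
0.59 0.2032 0.1659
0.598 0.1862 0.176
t18.77 q [-0.36  0.54 -0.04  1.51  0.02  1.08 -2.04] p [0.5781 0.2101 0.2344] F [ 0.8 -1.1 -0.4] w 0.0930
[[0.998, -0.059, 0.005], [-0.059, -0.998, 0.001], [0.005, -0.002, -1.0]]
the job is handed in; nothing more can be done
```

I stood the wagon wall upright on the scan plate against the stop rail, squeezed the scanner trigger fully and released it, and handed the job in at about 18.8 s of the 70 s.

**Wall:** I gripped it by its long edges, turned it upright, set it down with about 9 N at most, and let go. I then nudged its base toward the rail; it met a firm stop at about 6 N. The last top-camera check put the wall centre within about 1 mm of the rail's middle. It also put the wall's mid-plane about 10 mm from the rail face, where flush is 11 mm. That is within the roughly 2 mm calibration error. It had not moved after the trigger work.

**Trigger:** The jaws closed to 40 mm, against 41 mm expected for fully squeezed. The reading held when I raised the grip from 25 to 40 N, so the trigger was at its stop. I then opened and lifted clear, with wrist force near zero.

**Bystanders:** Comparing the top view before and after shows change mainly at the wall's old and new places and where the arm is. The arm hid part of the scanner side from that view, so things there were not re-checked.

**Checks that fell short:**
- The viewer's 12-picture limit stopped me from looking at a final picture.
- My pixel test of whether the trigger sprang back was mostly masked by the bright plate behind it. Only the row at the trigger's tip was clear, and it fits the trigger being back at rest.
- Right after I let go of the wall, the top camera put its top about 2 mm nearer the rail than flush would allow, with the wall possibly turned slightly against the rail. The nudge brought it into agreement.

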